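Turn the cart wheel until its valve is at the top

ROBOT

A 7-joint arm with a two-finger parallel gripper is mounted at the origin on the work surface. World frame = base frame: x ahead of the robot, y to its left, z up, the work surface at z = 0. Lengths are in mm, angles in rad, forces in N, time in s.
With the tool pointing down it reaches from about 400 to 850 mm from the base axis. Payload 10.4 kg.
Tool frame: the origin (TCP) lies on the centre line of the jaws, within the pads' length; the fingertips stand arm.nose_length ahead of it and the grasp point (between the pads) is the TCP (arm.nose_length is the distance from the TCP to the fingertips, in mm); z points along the fingers, x is the direction in which the jaws open and shut, and the axes are right-handed (so a half turn about z gives the same grasp; the last joint's range is limited). The gripper opens to 87 mm and grips with 3 to 60 N. Pads are 19 mm wide; open, the fingers measure 117 mm over their backs; the gripper's body (75 mm by 190 mm) begins 51 mm behind the grasp point.
Start: joints at [1.171, 0.332, -0.065, 1.46, 0.022, 1.35, -0.088], TCP at [229.989, -581.167, 241.576] pointing down, gripper open.
Joint ranges: [-2.6, 2.6], [-0.5, 2.12], [-1.47, 1.34], [0.16, 2.42], [-1.27, 4.41], [0.06, 2.06], [-2.6, 2.6]. Speed limits (rad/s): [2.22, 2.22, 2.79, 2.79, 3.14, 3.14, 3.14].

INTERFACE

Orientations are given as [roll, pitch, yaw] about the fixed x, y, z axes, in that order (R = Rz(yaw) Ry(pitch) Rx(roll)).
In Python, from bench import telemetry, imaging, order, arm gives the robot as it stands. The module is installed in compiled form; this text tells all that it offers.
- The arm moves only by the tool move_arm, never from a script. Its argument "commands" is a list of rows, each a list of 3 entries, a list of its own where there are three numbers: the shift along the tool's x, y, z in cm, then the turn, a rotation vector about the tool's x, y, z in units of 5 degrees (1.0 is 5 degrees), then the finger opening in cm, from 0 to 8.7. A call has 1 to 12 rows; each row shifts and turns the pose as measured when the row begins, along the tool's axes as they then stand; what a row does not reach is not made up. A row lasts 1/10 s, in which the tool goes at most 50 mm and 8.59 degrees, less where a joint would pass 70% of its speed; a pose out of reach is approached as far as the arm can. A call with a gripper value outside its range is refused whole. The fingers move at their own pace and stop on an object; "newtons" is the grip in N (left out, the last holds). Time passes only in rows, so rows that do not move let the fingers close. It gives the time, the measured TCP pose, the force and the opening at its end, in the units of the state.
- telemetry.read_state(): the state, without advancing time (a new reading comes with each control period).
- imaging.capture(name): name is "scene" or "top"; returns (picture, depth): 420x560x3 uint8, blue, green, red; 420x560 float32, mm along the optical axis (not along the pixel's ray), 0 where there is no reading.
- imaging.camera_params(name): a dict with "camera_matrix" (3x3 intrinsics, pixels), "eye" and "attitude" of the camera in the world. Camera axes: x right, y down, z forward; pixel columns grow to the right and rows downward; lengths in mm; the calibration is good to about 2 mm. A picture is of the moment at which its call begins. camera_params takes no time and is no camera call.
- order.sign_off(): hands the job in, once; it reports no verdict.
The state is a dict: "clock": time; "joint_pos": joint angles; "joint_velocities": joint speeds; "joint_efforts": joint torques, N m; "tool_pos": TCP position; "tcp_rot": TCP orientation; "contact_force": force on the tool from outside, world axes, zero at the start; "torque": the same for the moment, N m; "grip_width": opening from 0.0 (shut) to 1.0 (fully open).
Only numpy, scipy, OpenCV 4.12 (cv2) and the standard library are available. Lean on these libraries where they do the work, as an engineer would, in place of code of your own. Each camera call takes 0.05 s, during which the arm holds its last target. There are 200 camera calls.

TASK

The timber-cart wheel on the bench stand has to be pumped up: turn it by pushing its spokes with your fingertips, one spoke after another, until the valve stem is straight up above the axle, at the very top of the wheel. Push only on the spokes: leave the valve stem and the tyre alone, do not grip or lift anything, and do not disturb the jar, the wooden finial or the spanner. Then take your hand away and leave the wheel standing still.

Things in the scene. Friction and masses are not known exactly. Their poses are not given: they have to be found in the camera images.
- stand: Fixed steel axle stand: base plate 170 x 220 x 12 mm, two 18 mm green legs 62 mm beyond the wheel's middle plane. Origin on the bench, straight below the wheel's middle. x runs level along the axle away from the robot, y to the left seen from the robot, z up; turned by up to 0.35 rad. The wheel's near side (-x) is open: only a nut (radius 12 mm) stands out, to 23 mm from the middle plane
- wheel (a joint): Angle of the wheel about its level axle, rad: 0 or 2 pi = valve stem straight up; grows clockwise seen from the robot (top goes towards stand -y). Turns both ways (stops far off, at -6.2 and 12.5); a stiff bearing (0.22 N m, about 3.5 N at 65 mm radius) keeps it where it is left. Spokes stand at 36, 108, 180, 252 and 324 degrees from the stem
- axle (a point): Middle of the wheel on the axle line, 175 mm above the bench; axes as the stand's. Upright aluminium wheel in the stand's y-z plane: hub radius 30 mm (near face 17 mm from the middle plane), rim inner radius 108 mm, five straight radial spokes between them, each 16 mm wide in the turning direction and 28 mm deep along the axle (14 mm either side). Gaps between spokes are open right through
- stem_end (a point): free end (brass cap) of the valve stem, 72 mm from the axle's centre line in the wheel's middle plane; its z axis points from the axle towards the stem (radially outwards), its x axis along the axle away from the robot
- stem: valve stem: black rubber with a brass cap, 11 to 15 mm thick, standing in from the rim towards the hub midway between two spokes, from 108 mm to 72 mm radius. Not to be touched. Origin on the axle, axes as stem_end
- tyre: Black rubber tyre on the rim, radius 122 to 150 mm, 36 mm wide (18 mm either side of the middle plane). Not to be pushed. Origin on the axle, at the wheel's middle
- wax_jar: bystander: amber glass jar, 64 mm diameter, 75 mm tall, upright on the bench. Origin at the centre of its underside
- finial: bystander: turned dark wooden finial, 60 mm diameter foot, 90 mm tall, upright on the bench. Origin at the centre of its underside
- spanner: bystander: steel spanner, 170 mm long, lying flat on the bench along its x axis, on the robot's side of the wheel. Origin at the middle of its underside

How it is judged (in metres and radians):
At the end, for the whole second after the job is handed in: The valve stem is straight up above the axle within 0.12 rad (7 degrees), the wheel stands still (under 0.05 rad/s), and jar, finial and spanner are within 20 mm of where they were (angle between stem_end's own z axis and vertical below 0.12 rad and velocity of joint wheel between -0.05 and 0.05 rad/s and distance of each of wax_jar, finial, spanner from where it was at the start of the episode below 0.02 m); the robot touches nothing.
It fails at once if the valve stem is pushed (over 2 N) (contact force between any of the fingers, the arm and stem above 2 N).
It fails at once if the tyre is pushed or dragged (over 5 N) (contact force between any of the fingers, the arm and tyre above 5 N).
It fails at once if a bystander is moved, lifted or knocked over (distance of any of wax_jar, finial, spanner from where it was at the start of the episode above 0.02 m or angle between any of wax_jar, finial's own z axis and vertical above 0.4 rad).
It also fails if it takes over 67 s, if anything falls off the work surface, if the arm or the gripper's body presses on something with over 40 N, if the wrist force passes 120 N, or if a joint passes its speed limit or range.

## Working session

There is one attempt and no reset: what is moved stays moved. The work goes in short steps, Python scripts to look and compute and a tool call to move; the robot and the scene stay as the last step left them, time stands still between calls to the robot, and variables do not carry over. Pictures are saved under pics/ and viewed, about 8 in all and at most 12, crops included, and the job is handed in when it is done.

Besides the shell and the picture viewer there is one more tool, called after "Emit:" as name(argument=value, ...) on one line, values as JSON. move_arm: Moves the arm, as the interface text tells. Its arguments: {"type":"object","properties":{"commands":{"type":"array","items":{"type":"array"}},"newtons":{"type":"number"}},"required":["commands"]}

```bash
mkdir -p pics; cat > h.py <<'E'
import numpy as np, cv2
from bench import telemetry, imaging, order, arm
from scipy.spatial.transform import Rotation as R
def cap(n,f=None):
    p,d=imaging.capture(n)
    if f: cv2.imwrite('pics/'+f,p)
    return p,d
def world(n,d):
    c=imaging.camera_params(n);K=np.array(c['camera_matrix']);A=c['attitude']
    return c
E
python3 - <<'E'
from h import *
for n in('scene','top'):
    cap(n,n+'0.png');print(imaging.camera_params(n))
print(telemetry.read_state(),arm.nose_length,dir(arm))
E
```

```text
{'camera_matrix': array([[479.56688538,   0.        , 282.24240825],
       [  0.        , 479.56688538, 213.25426721],
       [  0.        ,   0.        ,   1.        ]]), 'eye': array([1319.53308515,  221.70058958,  949.33369366]), 'attitude': array([-2.3773449 ,  0.01966928,  1.84623119])}
{'camera_matrix': array([[464.92899529,   0.        , 284.44702079],
       [  0.        , 464.92899529, 211.57884684],
       [  0.        ,   0.        ,   1.        ]]), 'eye': array([ 433.52081005,    4.37926841, 1158.81491495]), 'attitude': array([-2.96717558, -0.0039115 , -1.5562604 ])}
{'clock': 0.1, 'joint_pos': array([ 1.1714244 ,  0.33278526, -0.06467362,  1.4608265 ,  0.0215987 ,
        1.34988877, -0.08849733]), 'joint_velocities': array([ 0.00034671, -0.00241345,  0.00018708, -0.00218712, -0.00070162,
        0.00029067, -0.00147491]), 'joint_efforts': array([ 2.06005439e-03, -6.24543929e+01,  2.50961480e-02, -3.90720606e+01,
       -6.13635778e-02,  3.65806755e-02,  3.68677956e-05]), 'tool_pos': array([ 229.82270549, -580.8831089 ,  240.86275398]), 'tcp_rot': array([ 3.14153158e+00,  1.21124514e-03, -1.19402843e+00]), 'contact_force': array([0.337819  , 0.47764739, 0.01878495]), 'torque': array([ 0.02898174, -0.04486437,  0.02469829]), 'grip_width': 1.0035098551636528} 19.0 ['IKError', '__class__', '__delattr__', '__dict__', '__dir__', '__doc__', '__eq__', '__format__', '__ge__', '__getattribute__', '__getstate__', '__gt__', '__hash__', '__init__', '__init_subclass__', '__le__', '__lt__', '__module__', '__ne__', '__new__', '__reduce__', '__reduce_ex__', '__repr__', '__setattr__', '__sizeof__', '__str__', '__subclasshook__', '__weakref__', 'nose_length']
```

```bash
python3 -c "
import cv2,numpy as np
a=cv2.imread('pics/scene0.png');b=cv2.imread('pics/top0.png')
cv2.imwrite('pics/both0.png',cv2.resize(a,(800,600)))"
```

```text
(no output)
```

View pics/scene0.png

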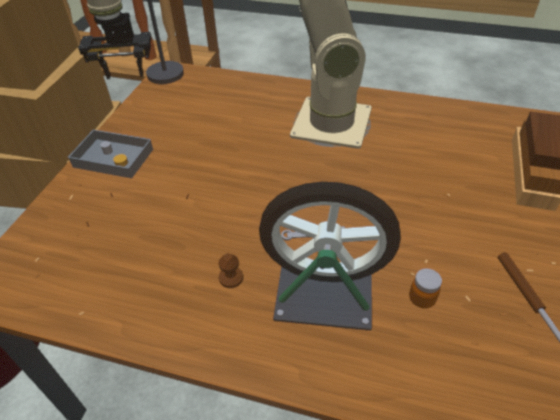

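View pics/top0.png

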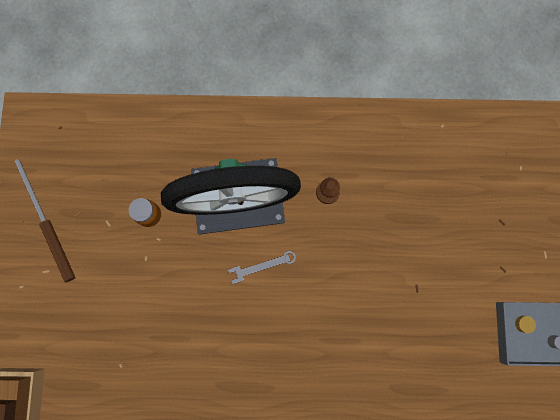

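The scene view, taken from the far side, shows the wheel at about (330,235), the finial at (230,270) and the jar at (427,287). The top view shows the plate bolts at (203,227), (279,217), (271,163) and (196,173), and the spanner at (262,267). Next I'll fit the stand pose and rectify the wheel face.

```bash
cat > h.py <<'E'
import numpy as np, cv2
from bench import telemetry, imaging, order, arm
from scipy.spatial.transform import Rotation as R
def cam(n):
    c=imaging.camera_params(n); return c['camera_matrix'],c['eye'],R.from_euler('xyz',c['attitude']).as_matrix()
def pts(n,d):
    K,e,A=cam(n); v,u=np.mgrid[:420,:560]
    r=np.stack([(u-K[0,2])/K[0,0],(v-K[1,2])/K[1,1],np.ones(u.shape)],-1)*d[...,None]
    return r@A.T+e
def proj(n,P):
    K,e,A=cam(n); q=(np.asarray(P)-e)@A; return q[...,:2]/q[...,2:]*K[0,0]+K[:2,2]
def onz(n,uv,z):
    K,e,A=cam(n); r=A@np.array([(uv[0]-K[0,2])/K[0,0],(uv[1]-K[1,2])/K[1,1],1]); return e+r*(z-e[2])/r[2]
def rect(n,p,x0,y0,yaw,off):
    # robot's view: right = -y stand, up = z; 1px = 1mm, 320x320
    r,c=np.mgrid[:320,:320]; L=np.stack([np.full(r.shape,float(off)),160.-c,160.-r],-1)
    W=L@R.from_euler('z',yaw).as_matrix().T+[x0,y0,175]
    uv=proj(n,W).astype(np.float32); return cv2.remap(p,uv[...,0],uv[...,1],cv2.INTER_LINEAR)
E
python3 - <<'E'
from h import *
from scipy.optimize import least_squares
b=np.array([onz('top',u,12) for u in[(203,227),(279,217),(271,163),(196,173)]]);print(b.round(),b.mean(0).round())
P=[];I={}
for n in('scene','top'):
    p,d=imaging.capture(n);I[n]=p;w=pts(n,d);s=R.identity()
    m=(d>0)&(p.max(2)<60)&(w[...,2]>60)&(w[...,2]<340)&(np.hypot(w[...,0]-b[:,0].mean(),w[...,1]-b[:,1].mean())<190)
    P.append(w[m]);print(n,m.sum())
Q=np.vstack(P)
def f(a):
    L=(Q-[a[0],a[1],175])@R.from_euler('z',a[2]).as_matrix()
    rr=np.hypot(L[:,1],L[:,2])-136
    return np.hypot(rr/14,L[:,0]/18)*16-15
s=least_squares(f,[b[:,0].mean(),b[:,1].mean(),0.1],loss='soft_l1',f_scale=3);print(s.x,np.median(abs(s.fun)))
np.save('st.npy',s.x)
a=s.x
A=np.hstack([rect('scene',I['scene'],*a,14),rect('top',I['top'],*a,-14)])
cv2.imwrite('pics/rect0.png',A)
for n,u,z in[('top',(141,210),75),('scene',(427,279),75),('top',(328,186),60),('top',(237,275),3),('top',(290,257),3)]:print(n,onz(n,u,z).round())
E
```

```text
[[594. 205.  12.]
 [622.  16.  12.]
 [761.  39.  12.]
 [732. 229.  12.]] [677. 122.  12.]
scene 3671
top 3241
[6.49126458e+02 1.18439402e+02 1.48155333e-01] 1.551134461761892
top [623. 342.  75.]
scene [630. 343.  75.]
top [ 692. -102.   60.]
top [477. 117.   3.]
top [523. -13.   3.]
```

View pics/rect0.png

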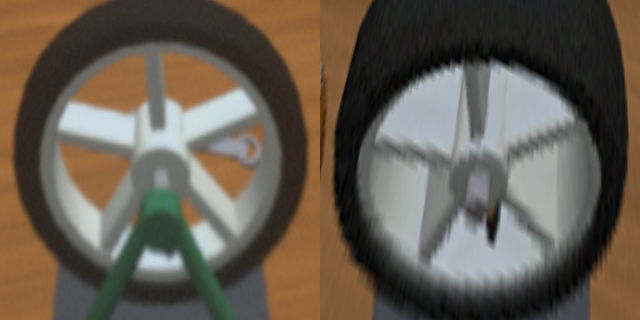

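The rectified wheel has spokes near 0, ±72 and ±145°, with the stem at the bottom, slightly to the right at (490,225) in the right-hand half. The wheel angle is therefore about 175–180°.

Plan:
1. Close the fingers and point them along the axle.
2. Enter the lower-left gap at radius 58 mm.
3. Push the left spoke clockwise over the top.

```bash
cat >> h.py <<'E'
ST=np.load('st.npy'); RS=R.from_euler('z',ST[2]).as_matrix(); C=np.array([ST[0],ST[1],175.])
RT=np.stack([[0,0,1.],-RS[:,1],RS[:,0]],1)   # tool x up, y right, z along axle
def loc(s=None):
    s=s or telemetry.read_state(); T=R.from_euler('xyz',s['tcp_rot'])
    return RS.T@(s['tool_pos']-C), (T.inv()*R.from_matrix(RT)).as_rotvec(degrees=True)
def plan(Lt,N,Rt=RT):
    s=telemetry.read_state(); T0=R.from_euler('xyz',s['tcp_rot']); p0=s['tool_pos']; p1=RS@np.array(Lt)+C
    rv=(T0.inv()*R.from_matrix(Rt)).as_rotvec()
    for i in range(N):
        T=T0*R.from_rotvec(rv*i/N); d=T.inv().apply((p1-p0)/N)/10
        print([d.round(2).tolist(),(np.degrees(rv)/N/5).round(2).tolist(),0])
E
python3 - <<'E'
from h import *
plan([-170,50,75],24)
for n in('top','scene'):
    p,d=imaging.capture(n)
    cv2.imwrite(f'pics/r1{n}.png',cv2.resize(rect(n,p,*ST,0 if n=='top' else 14),None,fx=2,fy=2))
E
```

```text
[[-2.43, -2.05, -0.04], [0.5, 0.63, -0.5], 0]
[[-2.34, -2.16, -0.07], [0.5, 0.63, -0.5], 0]
[[-2.24, -2.26, -0.1], [0.5, 0.63, -0.5], 0]
[[-2.13, -2.36, -0.12], [0.5, 0.63, -0.5], 0]
[[-2.02, -2.46, -0.13], [0.5, 0.63, -0.5], 0]
[[-1.9, -2.55, -0.13], [0.5, 0.63, -0.5], 0]
[[-1.78, -2.63, -0.12], [0.5, 0.63, -0.5], 0]
[[-1.66, -2.71, -0.1], [0.5, 0.63, -0.5], 0]
[[-1.54, -2.79, -0.06], [0.5, 0.63, -0.5], 0]
[[-1.41, -2.85, -0.02], [0.5, 0.63, -0.5], 0]
[[-1.29, -2.91, 0.03], [0.5, 0.63, -0.5], 0]
[[-1.16, -2.96, 0.09], [0.5, 0.63, -0.5], 0]
[[-1.04, -3.0, 0.16], [0.5, 0.63, -0.5], 0]
[[-0.92, -3.04, 0.23], [0.5, 0.63, -0.5], 0]
[[-0.8, -3.06, 0.32], [0.5, 0.63, -0.5], 0]
[[-0.69, -3.08, 0.41], [0.5, 0.63, -0.5], 0]
[[-0.58, -3.09, 0.51], [0.5, 0.63, -0.5], 0]
[[-0.48, -3.09, 0.61], [0.5, 0.63, -0.5], 0]
[[-0.38, -3.07, 0.72], [0.5, 0.63, -0.5], 0]
[[-0.29, -3.06, 0.84], [0.5, 0.63, -0.5], 0]
[[-0.21, -3.03, 0.96], [0.5, 0.63, -0.5], 0]
[[-0.14, -2.99, 1.08], [0.5, 0.63, -0.5], 0]
[[-0.07, -2.95, 1.2], [0.5, 0.63, -0.5], 0]
[[-0.01, -2.89, 1.32], [0.5, 0.63, -0.5], 0]
```

Emit:
move_arm(commands=[[[-2.4, -2.0, -0.3], [0.5, 0.6, -0.5], 0], [[-2.3, -2.2, -0.3], [0.5, 0.6, -0.5], 0], [[-2.2, -2.3, -0.3], [0.5, 0.6, -0.5], 0], [[-2.1, -2.4, -0.3], [0.5, 0.6, -0.5], 0], [[-2.0, -2.5, -0.3], [0.5, 0.6, -0.5], 0], [[-1.9, -2.5, -0.3], [0.5, 0.6, -0.5], 0], [[-1.8, -2.6, -0.3], [0.5, 0.6, -0.5], 0], [[-1.7, -2.7, -0.1], [0.5, 0.6, -0.5], 0], [[-1.5, -2.8, -0.1], [0.5, 0.6, -0.5], 0], [[-1.4, -2.8, 0], [0.5, 0.6, -0.5], 0], [[-1.3, -2.9, 0], [0.5, 0.6, -0.5], 0], [[-1.2, -3.0, 0.1], [0.5, 0.6, -0.5], 0]], newtons=20)

```text
clock: 1.5
tool_pos: [375.0, -244.4, 250.2]
tcp_rot: [-2.713, -0.712, -0.78]
contact_force: [-2.4, 1.1, -1.3]
grip_width: 0.031
```

```bash
python3 - <<'E'
from h import *
s=telemetry.read_state();print(loc(s),s['joint_pos'].round(2),s['clock'])
plan([-170,50,75],12)
E
```

```text
(array([-324.65672245, -318.36184096,   75.22629949]), array([ 26.84867841,  38.68029262, -31.17000657])) [ 1.26 -0.5  -0.35  2.42 -1.04  0.8   0.89] 1.5
[[-1.28, -3.07, 0.19], [0.45, 0.64, -0.52], 0]
[[-1.15, -3.12, 0.24], [0.45, 0.64, -0.52], 0]
[[-1.02, -3.15, 0.31], [0.45, 0.64, -0.52], 0]
[[-0.9, -3.18, 0.38], [0.45, 0.64, -0.52], 0]
[[-0.78, -3.21, 0.45], [0.45, 0.64, -0.52], 0]
[[-0.66, -3.22, 0.54], [0.45, 0.64, -0.52], 0]
[[-0.54, -3.22, 0.63], [0.45, 0.64, -0.52], 0]
[[-0.44, -3.22, 0.73], [0.45, 0.64, -0.52], 0]
[[-0.34, -3.21, 0.83], [0.45, 0.64, -0.52], 0]
[[-0.24, -3.18, 0.94], [0.45, 0.64, -0.52], 0]
[[-0.15, -3.15, 1.05], [0.45, 0.64, -0.52], 0]
[[-0.07, -3.12, 1.17], [0.45, 0.64, -0.52], 0]
```

Emit:
move_arm(commands=[[[-1.3, -3.1, 0.2], [0.5, 0.6, -0.5], 0], [[-1.1, -3.1, 0.2], [0.5, 0.6, -0.5], 0], [[-1.0, -3.1, 0.3], [0.5, 0.6, -0.5], 0], [[-0.9, -3.2, 0.4], [0.5, 0.6, -0.5], 0], [[-0.8, -3.2, 0.4], [0.5, 0.6, -0.5], 0], [[-0.7, -3.2, 0.5], [0.5, 0.6, -0.5], 0], [[-0.5, -3.2, 0.6], [0.5, 0.6, -0.5], 0], [[-0.4, -3.2, 0.7], [0.5, 0.6, -0.5], 0], [[-0.3, -3.2, 0.8], [0.5, 0.6, -0.5], 0], [[-0.2, -3.2, 0.9], [0.5, 0.6, -0.5], 0], [[-0.1, -3.2, 1.0], [0.5, 0.6, -0.5], 0], [[-0.1, -3.1, 1.2], [0.5, 0.6, -0.5], 0]])

```text
clock: 2.7
tool_pos: [557.7, -50.6, 350.4]
tcp_rot: [-2.656, -1.139, -0.379]
contact_force: [-0.5, -0.1, -0.1]
grip_width: 0.006
```

```bash
python3 - <<'E'
from h import *
s=telemetry.read_state();print(loc(s),s['joint_pos'].round(2),s['clock'])
plan([-170,50,75],6)
E
```

```text
(array([-115.36813857, -153.65567646,  175.39473858]), array([  2.3137873 ,  21.63136217, -11.99136474])) [-0.23 -0.5   0.33  2.42 -1.27  0.14  1.28] 2.7
[[-2.56, -2.92, -0.23], [0.08, 0.72, -0.4], 0]
[[-2.44, -3.01, -0.37], [0.08, 0.72, -0.4], 0]
[[-2.31, -3.1, -0.49], [0.08, 0.72, -0.4], 0]
[[-2.16, -3.18, -0.61], [0.08, 0.72, -0.4], 0]
[[-2.01, -3.25, -0.72], [0.08, 0.72, -0.4], 0]
[[-1.85, -3.33, -0.82], [0.08, 0.72, -0.4], 0]
```

View pics/r1scene.png

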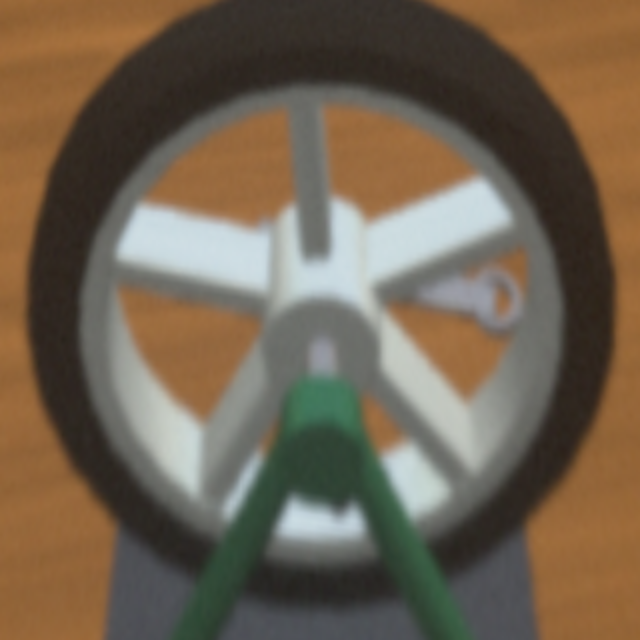

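The arm is pinned at joint limits: j2 is at -0.5 and j4 at 2.42. I'll identify the kinematics from the three recorded states so I can pick a feasible tool posture.

```bash
cat > kin.py <<'E'
import numpy as np
from scipy.spatial.transform import Rotation as R
def fk(q,sg,g,o1=0.,o7=0.,e=0.):
    h,a,b,c=g; M=np.eye(3);p=np.array([0,0,h],float)
    ax='zyzyzyz'; L=[0,0,a,0,b,0,c]
    for i in range(7):
        M=M@R.from_euler(ax[i],sg[i]*q[i]+(o1 if i==0 else o7 if i==6 else 0)).as_matrix()
        p=p+M@[0,0,L[i]]
        if i==2:p=p+M@[e,0,0]
        if i==3:p=p-M@[e,0,0]
    return p,M
E
python3 - <<'E'
from kin import *; import itertools
from scipy.optimize import least_squares
from bench import telemetry
s=telemetry.read_state()
D=[([1.1714244,.33278526,-.06467362,1.4608265,.0215987,1.34988877,-.08849733],[229.82,-580.88,240.86],[3.14153,.00121,-1.19403]),
 (s['joint_pos'],s['tool_pos'],s['tcp_rot'])]
D.append(([1.26,-.5,-.35,2.42,-1.04,.8,.89],[375,-244.4,250.2],[-2.713,-.712,-.78]))
out=[]
for sg in itertools.product([1,-1],repeat=4):
  sg=[sg[0],1,sg[1],1,sg[2],1,sg[3]]
  for o1 in(0,np.pi):
   for o7 in(0,np.pi/2,np.pi,-np.pi/2):
    def f(x):
        r=[]
        for q,p,t in D:
            P,M=fk(q,sg,x[:4],o1,o7,x[4]); r+=list((P-p)/10)+list((M-R.from_euler('xyz',t).as_matrix()).ravel()*20)
        return r
    z=least_squares(f,[300,400,400,200,0]);out.append((z.cost,sg,o1,o7,z.x.round(1)))
out.sort(key=lambda t:t[0])
for o in out[:4]:print(o)
E
```

```text
(np.float64(19.33302583232167), [-1, 1, -1, 1, -1, 1, -1], 0, 3.141592653589793, array([190.8, 394.3, 453.2, 259.4,  47.9]))
(np.float64(786.6898610028933), [-1, 1, -1, 1, 1, 1, 1], 0, 3.141592653589793, array([-42.6, 108.4, 322.3, -89.6, 238.5]))
(np.float64(1052.1375117595944), [-1, 1, 1, 1, -1, 1, -1], 0, 3.141592653589793, array([ 665.7,  571.5,  766.3,  471.2, -320.6]))
(np.float64(1339.3866909710143), [-1, 1, -1, 1, -1, 1, 1], 0, 1.5707963267948966, array([190.8, 394.3, 453.2, 259.4,  47.9]))
```

```bash
cat > kin.py <<'E'
import numpy as np
from scipy.spatial.transform import Rotation as R
SG=[-1,1,-1,1,-1,1,-1]
def fk(q,g):
    h,a,b,c,e,e2,w=g[:7]; M=np.eye(3);p=np.array([0,0,h],float)
    L=[[0,0,0],[0,0,0],[e,0,a],[e2,0,0],[0,0,b],[w,0,0],[0,0,c]]
    for i in range(7):
        M=M@R.from_euler('zyzyzyz'[i],SG[i]*q[i]+(np.pi if i==6 else 0)).as_matrix()
        p=p+M@L[i]
    return p,M
E
python3 - <<'E'
from kin import *
from scipy.optimize import least_squares
from bench import telemetry
s=telemetry.read_state()
D=[([1.1714244,.33278526,-.06467362,1.4608265,.0215987,1.34988877,-.08849733],[229.82,-580.88,240.86],[3.14153,.00121,-1.19403]),
 (s['joint_pos'],s['tool_pos'],s['tcp_rot'])]
D.append(([1.26,-.5,-.35,2.42,-1.04,.8,.89],[375,-244.4,250.2],[-2.713,-.712,-.78]))
for q,p,t in D: print(np.degrees((R.from_matrix(fk(q,[0]*7)[1]).inv()*R.from_euler('xyz',t)).as_rotvec()).round(2))
for mask in([1]*4+[0,0,0],[1]*5+[0,0],[1]*6+[0],[1]*7,[1,1,1,1,0,0,1]):
    m=np.array(mask)
    f=lambda x:np.concatenate([fk(q,x*m)[0]-p for q,p,t in D]+[.01*(x-[300,400,400,200,0,0,0])])
    z=least_squares(f,[300,400,400,200,0,0,0]);print(mask,(z.x*m).round(1),z.fun[:9].round(1))
E
```

```text
[-0.  0.  0.]
[-0.  0. -0.]
[-0.16 -0.08 -0.21]
[1, 1, 1, 1, 0, 0, 0] [264.1 414.1 502.3 290.9   0.    0.    0. ] [ 42.5  18.7  13.1 -14.3  42.4  -9.1  20.1   0.5  -3.9]
[1, 1, 1, 1, 1, 0, 0] [247.9 400.5 474.4 272.4  36.6   0.    0. ] [ 44.1  16.2  -3.2 -18.7  36.7  -3.9  16.2  -6.3   7.2]
[1, 1, 1, 1, 1, 1, 0] [ 124.4  393.8  441.1  252.6   42.  -111.5    0. ] [ 39.9  19.6   0.9 -21.2  15.1  -9.1  27.4  -7.5   8.1]
[1, 1, 1, 1, 1, 1, 1] [346.8 427.5 480.  360.4 -34.8  55.5 -60.6] [ 42.3  20.9   0.9 -17.    5.1   5.   17.5  -8.6  -6. ]
[1, 1, 1, 1, 0, 0, 1] [268.7 412.8 460.7 319.4   0.    0.  -39.7] [ 41.9  19.8  -2.9 -19.4   7.6   1.5  19.8  -9.8   1.5]
```

```bash
cat > lg.py <<'E'
import json
from bench import telemetry
s=telemetry.read_state()
open('log.jsonl','a').write(json.dumps([list(map(float,s[k])) for k in('joint_pos','tool_pos','tcp_rot')])+'\n')
print(s['joint_pos'].round(2),s['tool_pos'].round(),s['clock'])
E
echo '[[1.1714244,0.33278526,-0.06467362,1.4608265,0.0215987,1.34988877,-0.08849733],[229.82270549,-580.8831089,240.86275398],[3.14153158,0.00121124514,-1.19402843]]' > log.jsonl; python3 lg.py
```

```text
[-0.23 -0.5   0.33  2.42 -1.27  0.14  1.28] [558. -51. 350.] 2.7
```

Emit:
move_arm(commands=[[[0, -1.0, -4.0], [0, -1.5, 0], 0], [[0, -1.0, -4.0], [0, -1.5, 0], 0], [[0, -1.0, -3.0], [0, -1.5, 0], 0], [[0, -1.0, -3.0], [0, -1.5, 0], 0]])

```text
clock: 3.1
tool_pos: [529.2, -35.2, 401.0]
tcp_rot: [-2.745, -1.041, -0.206]
contact_force: [-1.2, -0.1, 1.4]
grip_width: 0.006
```

```bash
python3 lg.py
```

```text
[ 0.4  -0.5  -0.11  2.27 -1.04  0.6   0.96] [529. -35. 401.] 3.1
```

Emit:
move_arm(commands=[[[2, -2.0, 0], [0, -1.5, 0], 0], [[2, -2.0, 0], [0, -1.5, 0], 0], [[2, -2.0, 0], [0, 0, 1.5], 0], [[2, -2.0, 0], [0, 0, 1.5], 0]])

```text
clock: 3.5
tool_pos: [568.1, 30.4, 479.7]
tcp_rot: [-2.632, -0.693, -0.407]
contact_force: [-0.2, -0.6, 0.5]
grip_width: 0.005
```

```bash
python3 lg.py
```

```text
[ 0.65 -0.36 -0.46  1.85 -0.64  0.91  0.15] [568.  30. 480.] 3.5
```

Emit:
move_arm(commands=[[[0, -3, -2], [1.5, 0, 0], 0], [[0, -3, -2], [1.5, 0, 0], 0], [[0, -3, -2], [1.5, 0, 0], 0]])

```text
clock: 3.8
tool_pos: [523.0, 96.3, 562.8]
tcp_rot: [-2.224, -0.689, -0.411]
contact_force: [-0.1, 0.8, -1.0]
grip_width: 0.008
```

```bash
python3 lg.py; python3 - <<'E'
# all link vectors free (minimum-norm linear fit): positions are linear in link vectors
import numpy as np,json
from scipy.spatial.transform import Rotation as R
from scipy.optimize import lsq_linear
from kin import SG
D=[json.loads(l) for l in open('log.jsonl')]
A=[];b=[]
for q,p,t in D:
    M=np.eye(3);row=[]
    for i in range(7):
        M=M@R.from_euler('zyzyzyz'[i],SG[i]*q[i]+(np.pi if i==6 else 0)).as_matrix(); row.append(M.copy())
    A.append(np.hstack(row));b.append(p)
A=np.vstack(A);b=np.hstack(b)
x=np.linalg.lstsq(A,b,rcond=1e-4)[0];print(x.reshape(7,3).round(1),(A@x-b).round(1),np.linalg.svd(A)[1].round(3))
E
```

```text
[ 0.48 -0.4  -0.22  1.87 -1.05  1.11  0.41] [523.  96. 563.] 3.8
[[-0.000e+00 -1.090e+01  2.582e+02]
 [ 0.000e+00 -1.090e+01  2.243e+02]
 [-0.000e+00 -1.180e+01  2.243e+02]
 [-0.000e+00 -1.180e+01  2.450e+02]
 [ 0.000e+00 -2.000e-01  2.450e+02]
 [-0.000e+00 -2.000e-01  1.664e+02]
 [ 0.000e+00 -0.000e+00  1.664e+02]] [-0.  0. -0.  0.  0.  0. -0.  0. -0. -0. -0. -0. -0.  0. -0.] [5.745 5.693 5.66  1.7   1.32  1.097 0.886 0.743 0.509 0.22  0.196 0.134
 0.104 0.06  0.014]
```

The link model fits exactly: shoulder at 258, upper arm 449, forearm 490 and tool 333 mm. Now I'll search tool tilts for which the whole push arc is reachable.

```bash
cat > ik.py <<'E'
from h import *
from scipy.optimize import least_squares
import kin
V=[[0,-10.9,258.2],[0,-10.9,224.3],[0,-11.8,224.3],[0,-11.8,245],[0,-.2,245],[0,-.2,166.4],[0,0,166.4]]
LO=np.array([-2.6,-.5,-1.47,.16,-1.27,.06,-2.6]);HI=np.array([2.6,2.12,1.34,2.42,4.41,2.06,2.6])
def fk(q):
    M=np.eye(3);p=np.zeros(3)
    for i in range(7):
        a=kin.SG[i]*q[i]+(np.pi if i==6 else 0);c,s=np.cos(a),np.sin(a)
        M=M@(np.array([[c,-s,0],[s,c,0],[0,0,1]]) if i%2==0 else np.array([[c,0,s],[0,1,0],[-s,0,c]]));p=p+M@V[i]
    return p,M
def ori(pitch,yaw,roll):  # deg; pitch: tool nose down, yaw: nose to the left, roll: about tool z from x-up
    return RS@R.from_euler('zyz',[yaw,pitch,0],degrees=True).as_matrix()@RS.T@RT@R.from_euler('z',roll,degrees=True).as_matrix()
def pose(ang,r,back,M,tip=10.):
    # tool axis meets mid-plane at clock angle ang (deg), radius r; tip 'tip' beyond
    z=RS.T@M[:,2]; a=np.radians(ang); c=np.array([0,-r*np.sin(a),r*np.cos(a)])
    return C+RS@(c+z*(tip/z[0]-19-back))
def ik(p,M,q0):
    def f(q):
        P,N=fk(q);return np.concatenate([(P-p)/10,(N-M).ravel()*20])
    z=least_squares(f,np.clip(q0,LO+.01,HI-.01),bounds=(LO+.005,HI-.005),max_nfev=60); return z.cost,z.x
E
cat > s.py <<'E'
from ik import *
import sys
rng=np.random.default_rng(0)
q0=telemetry.read_state()['joint_pos']
res=[]
for roll in(90,-90):
  for pitch in(0,15,25,35):
    for yaw in(-25,0,25):
      M=ori(pitch,yaw,roll);w=0;o=[]
      for a,b in((-108,70),(-108,0),(0,0),(87,0),(87,70)):
        p=pose(a,58,b,M);best=min((ik(p,M,s)[0] for s in [q0,[.2,-.3,0,2.2,0,.5,-1.5 if roll>0 else 1.5],[.2,.6,0,2.2,3.1,.9,-1.5 if roll<0 else 1.5]]+[rng.uniform(LO,HI) for _ in range(3)]))
        o.append(round(best,2))
      print(roll,pitch,yaw,o)
E
timeout 500 python3 s.py
```

```text
90 0 -25 [np.float64(0.0), np.float64(0.0), np.float64(0.0), np.float64(0.0), np.float64(0.0)]
90 0 0 [np.float64(5.94), np.float64(0.0), np.float64(0.0), np.float64(0.0), np.float64(12.1)]
90 0 25 [np.float64(0.0), np.float64(0.0), np.float64(0.0), np.float64(0.0), np.float64(0.0)]
90 15 -25 [np.float64(0.0), np.float64(0.0), np.float64(0.0), np.float64(0.0), np.float64(0.0)]
90 15 0 [np.float64(7.23), np.float64(0.0), np.float64(0.0), np.float64(0.0), np.float64(9.74)]
90 15 25 [np.float64(0.0), np.float64(0.0), np.float64(0.0), np.float64(0.0), np.float64(0.0)]
90 25 -25 [np.float64(0.0), np.float64(0.0), np.float64(0.0), np.float64(0.0), np.float64(0.0)]
90 25 0 [np.float64(0.32), np.float64(0.0), np.float64(0.0), np.float64(0.0), np.float64(0.39)]
90 25 25 [np.float64(0.0), np.float64(0.0), np.float64(0.0), np.float64(0.0), np.float64(0.0)]
90 35 -25 [np.float64(6.2), np.float64(2.08), np.float64(8.37), np.float64(0.42), np.float64(4.64)]
90 35 0 [np.float64(0.0), np.float64(0.0), np.float64(0.14), np.float64(0.0), np.float64(0.0)]
90 35 25 [np.float64(0.19), np.float64(0.0), np
[... 507 characters left out ...]
0.0), np.float64(9.74)]
-90 15 25 [np.float64(0.0), np.float64(0.0), np.float64(0.0), np.float64(0.0), np.float64(0.0)]
-90 25 -25 [np.float64(0.0), np.float64(0.0), np.float64(0.0), np.float64(0.0), np.float64(0.0)]
-90 25 0 [np.float64(0.32), np.float64(0.0), np.float64(0.0), np.float64(0.0), np.float64(0.39)]
-90 25 25 [np.float64(0.0), np.float64(0.0), np.float64(0.0), np.float64(0.0), np.float64(0.0)]
-90 35 -25 [np.float64(0.0), np.float64(0.0), np.float64(0.0), np.float64(0.0), np.float64(0.0)]
-90 35 0 [np.float64(0.0), np.float64(0.0), np.float64(0.0), np.float64(0.0), np.float64(0.0)]
-90 35 25 [np.float64(0.88), np.float64(0.0), np.float64(0.22), np.float64(0.0), np.float64(2.93)]
```

```bash
cat > s2.py <<'E'
from ik import *
s=telemetry.read_state()
T0=R.from_euler('xyz',s['tcp_rot'])
for roll in(90,-90,0):
 for pitch,yaw in((28,0),(32,0),(22,12),(22,-12)):
  M=ori(pitch,yaw,roll); way=[(s['tool_pos'],T0)]
  way.append((pose(-90,60,75,M)+[0,0,60],R.from_matrix(M)))
  for a,b in((-108,70),(-108,0),(-72,0),(-36,0),(0,0),(36,0),(60,0),(90,0),(90,70)): way.append((pose(a,58,b,M),R.from_matrix(M)))
  q=s['joint_pos'];wc=[];wd=0
  for (p0,A),(p1,B) in zip(way,way[1:]):
    rv=(A.inv()*B).as_rotvec();m=0;n=16 if A is T0 else 4
    for i in range(1,n+1):
      c,qn=ik(p0+(p1-p0)*i/n,(A*R.from_rotvec(rv*i/n)).as_matrix(),q);wd=max(wd,abs(qn-q).max());q=qn;m=max(m,c)
    wc.append(round(float(m),2))
  print(roll,pitch,yaw,np.degrees(np.linalg.norm((T0.inv()*R.from_matrix(M)).as_rotvec())).round(),wc,wd.round(2),q.round(2))
E
timeout 500 python3 s2.py
```

```text
90 28 0 67.0 [0.66, 10.35, 30.67, 26.43, 13.34, 7.19, 7.75, 10.85, 16.87, 14.5] 0.95 [ 0.1  -0.19 -0.23  2.35 -1.26  0.07 -0.33]
90 32 0 68.0 [0.0, 3.63, 23.09, 19.3, 7.86, 2.54, 2.39, 4.7, 7.95, 6.68] 2.38 [ 0.26 -0.17 -0.39  2.33 -1.26  0.07 -0.35]
90 22 12 61.0 [9.67, 28.8, 40.46, 37.03, 26.11, 17.79, 13.22, 14.53, 23.46, 17.93] 0.23 [-1.14 -0.49  1.15  2.4  -1.26  0.08  0.17]
90 22 -12 72.0 [12.25, 25.19, 51.65, 46.02, 27.71, 17.28, 19.86, 27.16, 40.48, 33.38] 1.21 [ 1.09 -0.49 -1.35  2.32  0.54  0.07 -2.59]
-90 28 0 121.0 [0.0, 0.0, 0.0, 0.0, 0.0, 0.0, 0.0, 0.0, 0.0, 0.0] 1.2 [ 1.28 -0.27 -1.31  2.41  3.79  0.39 -2.36]
-90 32 0 120.0 [0.0, 0.0, 0.0, 0.0, 0.0, 0.0, 0.0, 0.0, 0.0, 0.0] 0.61 [ 1.04 -0.21 -1.11  2.36  3.99  0.23 -2.52]
-90 22 12 122.0 [10.69, 31.54, 43.34, 39.9, 28.66, 20.17, 15.7, 17.21, 26.44, 21.21] 0.51 [-1.12 -0.49  1.11  2.39 -0.58  0.07  2.6 ]
-90 22 -12 123.0 [0.0, 0.0, 0.0, 0.0, 0.0, 0.0, 0.0, 0.0, 0.0, 0.93] 0.4 [ 1.03  0.08 -1.46  2.41  2.21  0.67 -0.81]
0 28 0 40.0 [0.66, 10.35, 30.67, 26.43, 13.34, 7.19, 7.75, 10.85, 16.87, 14.5] 0.95 [ 0.1  -0.19 -0.23  2.35 -1.26  0.07  1.24]
0 32 0 39.0 [0.0, 0.0, 0.0, 0.0, 0.0, 0.0, 0.0, 0.0, 0.0, 7.14] 1.07 [ 1.27  0.05 -1.46  2.32  2.61  0.22 -2.6 ]
0 22 12 36.0 [9.67, 28.8, 40.46, 37.03, 26.11, 17.79, 13.22, 14.53, 23.46, 17.93] 0.25 [-1.14 -0.49  1.15  2.4  -1.26  0.08  1.74]
0 22 -12 50.0 [0.03, 0.0, 0.0, 0.0, 0.0, 0.0, 0.0, 0.0, 0.0, 0.93] 0.51 [ 1.03  0.08 -1.46  2.41  2.21  0.67 -2.38]
```

```bash
cat > s3.py <<'E'
from ik import *
rng=np.random.default_rng(1); mid=(LO+HI)/2; half=(HI-LO)/2
pts5=[(-108,70),(-108,0),(0,0),(90,0),(90,70)]
out=[]
for t in range(40):
    def f(x):
        M=ori(*x[:3]); r=[]
        for k,(a,b) in enumerate(pts5):
            q=x[3+7*k:10+7*k];P,N=fk(q)
            r+=list((P-pose(a,58,b,M))/5)+list((N-M).ravel()*40)+list(.3*np.maximum(0,abs((q-mid)/half)-.8)*10)
            if k: r+=list(.2*(q-x[3+7*(k-1):10+7*(k-1)]))
        return np.array(r+[x[0]/60,x[1]/60])
    x0=np.concatenate([[15,rng.uniform(-20,20),rng.uniform(-180,180)],np.tile(rng.uniform(LO,HI),5)])
    lb=np.r_[0,-28,-400,np.tile(LO+.02,5)];ub=np.r_[30,28,400,np.tile(HI-.02,5)]
    try:z=least_squares(f,np.clip(x0,lb+.01,ub-.01),bounds=(lb,ub),max_nfev=40)
    except Exception as e:continue
    out.append((z.cost,z.x))
out.sort(key=lambda t:t[0])
np.save('sol.npy',np.array([o[1] for o in out[:8]]))
for c,x in out[:8]:print(round(c,2),x[:3].round(1),'\n',x[3:].reshape(5,7)[[0,2,4]].round(2))
E
timeout 550 python3 s3.py
```

```text
0.23 [   0.   -28.  -162.9] 
 [[-0.31  0.76 -0.71  2.21  2.08  1.86  0.18]
 [ 0.18  0.66 -0.98  2.22  2.31  1.69  0.41]
 [ 0.2   0.79 -0.96  2.36  2.39  1.87  0.3 ]]
0.24 [ 25.2 -28.  -63. ] 
 [[ 0.02  0.49 -1.05  2.15  1.74  1.46 -1.02]
 [ 0.3   0.35 -1.07  2.13  1.77  1.19 -0.87]
 [ 0.44  0.32 -1.19  2.29  1.81  1.21 -0.98]]
0.24 [ 25.3 -28.   -3.1] 
 [[-0.1   0.41 -0.9   2.16  1.68  1.38 -2.08]
 [ 0.18  0.29 -0.93  2.13  1.73  1.14 -1.93]
 [ 0.44  0.32 -1.19  2.28  1.81  1.2  -2.02]]
0.24 [ 25.  -28.   -9.8] 
 [[-0.16  0.39 -0.84  2.16  1.67  1.35 -1.98]
 [ 0.13  0.28 -0.87  2.14  1.73  1.12 -1.83]
 [ 0.39  0.3  -1.14  2.29  1.8   1.19 -1.93]]
0.24 [ 27.  -27.1 -97.4] 
 [[ 0.14  0.53 -1.17  2.15  1.75  1.47 -0.36]
 [ 0.41  0.38 -1.18  2.12  1.77  1.19 -0.21]
 [ 0.46  0.27 -1.19  2.28  1.77  1.13 -0.34]]
0.24 [ 18.5 -28.  174.5] 
 [[-0.1   0.52 -0.94  2.19  1.83  1.53  0.95]
 [ 0.22  0.38 -1.    2.18  1.91  1.27  1.09]
 [ 0.41  0.46 -1.19  2.33  1.99  1.4   1.01]]
0.25 [ 29.1 -25.1   0. ] 
 [[-0.19  0.27 -0.75  2.18  1.58  1.17 -2.05]
 [ 0.1   0.19 -0.79  2.14  1.63  0.96 -1.89]
 [ 0.43  0.16 -1.1   2.29  1.7   0.96 -2.  ]]
0.25 [ 25.9 -28.  126.4] 
 [[-0.6   0.28 -0.35  2.18  1.55  1.19  1.93]
 [-0.25  0.19 -0.46  2.15  1.64  1.01  2.08]
 [ 0.18  0.2  -0.9   2.29  1.73  1.09  1.98]]
```

```bash
cat > s4.py <<'E'
from ik import *
import sys
M=ori(0,-27,180)
try: Q=np.load('goal.npy')
except: 
    x=np.load('sol.npy')[0]; Q=None; q=x[3:10]
    G=[]
    for a,b in((-108,70),(-108,0),(-72,0),(-36,0),(0,0),(36,0),(60,0),(90,0),(90,70)):
        c,q=ik(pose(a,58,b,M),M,q);G.append(q);print(a,b,round(c,4),q.round(2))
    Q=np.array(G);np.save('goal.npy',Q)
q0=telemetry.read_state()['joint_pos']; g=Q[0]
def rows(qs,N,show=99):
    for i in range(N):
        p,A=fk(qs[i]);p2,B=fk(qs[i+1]);
        if i<show: print([(A.T@(p2-p)/10).round(1).tolist(),(np.degrees(R.from_matrix(A.T@B).as_rotvec())/5).round(2).tolist(),0],p2.round().tolist(),B[:,2].round(2).tolist())
N=int(sys.argv[1]); t=np.linspace(0,1,N+1)[:,None]
rows(q0+(g-q0)*t,N)
E
python3 s4.py 30
```

```text
-108 70 0.0 [-0.4   0.71 -0.61  2.23  2.04  1.8   0.43]
-108 0 0.0 [-0.31  0.71 -0.55  2.16  2.16  1.68  0.47]
-72 0 0.0 [-0.17  0.67 -0.7   2.17  2.19  1.7   0.57]
-36 0 0.0 [-0.07  0.6  -0.77  2.2   2.2   1.65  0.62]
0 0 0.0 [ 0.02  0.54 -0.79  2.24  2.23  1.59  0.61]
36 0 0.0 [ 0.07  0.54 -0.75  2.27  2.3   1.56  0.57]
60 0 0.0 [ 0.08  0.58 -0.71  2.28  2.35  1.57  0.54]
90 0 0.0 [ 0.04  0.64 -0.64  2.28  2.39  1.6   0.48]
90 70 0.0 [ 0.06  0.67 -0.8   2.38  2.31  1.77  0.49]
[[-3.8, 2.8, 2.3], [-0.59, -1.32, -0.34], 0] [518.0, 100.0, 511.0] [0.6, 0.56, -0.57]
[[-3.7, 2.5, 2.4], [-0.57, -1.33, -0.39], 0] [509.0, 101.0, 462.0] [0.51, 0.54, -0.66]
[[-3.5, 2.2, 2.4], [-0.56, -1.33, -0.44], 0] [496.0, 100.0, 415.0] [0.43, 0.51, -0.75]
[[-3.4, 2.0, 2.4], [-0.55, -1.33, -0.5], 0] [481.0, 97.0, 372.0] [0.33, 0.47, -0.82]
[[-3.2, 1.8, 2.4], [-0.56, -1.32, -0.55], 0] [465.0, 90.0, 332.0] [0.24, 0.41, -0.88]
[[-3.0, 1.6, 2.4], [-0.56, -1.3, -0.6], 0] [447.0, 81.0, 296.0] [0.15, 0.34, -0.93]
[[-2.7, 1.4, 2.3], [-0.58, -1.28, -0.64], 0] [429.0, 69.0, 264.0] [0.06, 0.27, -0.96]
[[-2.5, 1.3, 2.
[... 1299 characters left out ...]
.35]
[[0.5, 2.5, -1.2], [-1.26, -0.59, -0.61], 0] [502.0, -54.0, 167.0] [0.38, -0.88, -0.29]
[[0.5, 2.7, -1.4], [-1.29, -0.55, -0.55], 0] [521.0, -30.0, 168.0] [0.49, -0.84, -0.23]
[[0.6, 2.9, -1.6], [-1.33, -0.5, -0.48], 0] [539.0, -1.0, 169.0] [0.59, -0.79, -0.18]
[[0.6, 3.1, -1.8], [-1.36, -0.46, -0.42], 0] [553.0, 33.0, 168.0] [0.68, -0.72, -0.14]
[[0.6, 3.3, -1.9], [-1.39, -0.42, -0.34], 0] [564.0, 70.0, 167.0] [0.76, -0.64, -0.1]
[[0.6, 3.5, -2.1], [-1.41, -0.38, -0.27], 0] [570.0, 111.0, 164.0] [0.84, -0.54, -0.06]
[[0.5, 3.7, -2.2], [-1.42, -0.34, -0.19], 0] [571.0, 153.0, 161.0] [0.9, -0.43, -0.03]
[[0.5, 3.8, -2.3], [-1.43, -0.31, -0.11], 0] [567.0, 198.0, 157.0] [0.95, -0.32, 0.0]
```

Emit:
move_arm(commands=[[[-3.8, 2.8, 2.3], [-0.59, -1.32, -0.34], 0], [[-3.7, 2.5, 2.4], [-0.57, -1.33, -0.39], 0], [[-3.5, 2.2, 2.4], [-0.56, -1.33, -0.44], 0], [[-3.4, 2.0, 2.4], [-0.55, -1.33, -0.5], 0], [[-3.2, 1.8, 2.4], [-0.56, -1.32, -0.55], 0], [[-3.0, 1.6, 2.4], [-0.56, -1.3, -0.6], 0], [[-2.7, 1.4, 2.3], [-0.58, -1.28, -0.64], 0], [[-2.5, 1.3, 2.2], [-0.6, -1.26, -0.69], 0], [[-2.2, 1.2, 2.1], [-0.62, -1.23, -0.73], 0]])

```text
clock: 4.7
tool_pos: [391.8, 33.0, 210.4]
tcp_rot: [-3.04, 0.063, 0.521]
contact_force: [0.5, 0.1, -0.8]
grip_width: 0.005
```

```bash
python3 lg.py; python3 s4.py 21|head -12
```

```text
[ 0.42 -0.06 -0.53  1.97 -0.1   1.33  0.44] [392.  33. 210.] 4.7
[[-1.9, 1.1, 1.8], [-0.57, -1.13, -0.76], 0] [379.0, 16.0, 193.0] [-0.16, -0.04, -0.99]
[[-1.6, 1.0, 1.6], [-0.62, -1.09, -0.79], 0] [369.0, -2.0, 179.0] [-0.21, -0.14, -0.97]
[[-1.3, 1.1, 1.5], [-0.67, -1.06, -0.81], 0] [363.0, -21.0, 168.0] [-0.23, -0.24, -0.94]
[[-1.1, 1.1, 1.3], [-0.72, -1.02, -0.82], 0] [360.0, -39.0, 159.0] [-0.25, -0.34, -0.91]
[[-0.8, 1.2, 1.1], [-0.77, -0.98, -0.83], 0] [361.0, -55.0, 154.0] [-0.25, -0.44, -0.86]
[[-0.6, 1.2, 0.8], [-0.82, -0.94, -0.83], 0] [365.0, -70.0, 151.0] [-0.23, -0.53, -0.81]
[[-0.4, 1.3, 0.6], [-0.88, -0.9, -0.83], 0] [374.0, -83.0, 149.0] [-0.2, -0.62, -0.76]
[[-0.2, 1.5, 0.3], [-0.93, -0.86, -0.81], 0] [386.0, -92.0, 150.0] [-0.15, -0.7, -0.7]
[[-0.0, 1.6, 0.1], [-0.99, -0.82, -0.79], 0] [401.0, -98.0, 151.0] [-0.08, -0.77, -0.63]
[[0.1, 1.8, -0.2], [-1.04, -0.78, -0.77], 0] [418.0, -99.0, 154.0] [-0.01, -0.82, -0.57]
[[0.3, 1.9, -0.5], [-1.1, -0.73, -0.74], 0] [438.0, -96.0, 157.0] [0.08, -0.86, -0.5]
[[0.4, 2.1, -0.7], [-1.15, -0.69, -0.7], 0] [459.0, -87.0, 160.0] [0.17, -0.88, -0.44]
```

The arm tracks the joint path well, so I'll continue.

Emit:
move_arm(commands=[[[-1.9, 1.1, 1.8], [-0.57, -1.13, -0.76], 0], [[-1.6, 1.0, 1.6], [-0.62, -1.09, -0.79], 0], [[-1.3, 1.1, 1.5], [-0.67, -1.06, -0.81], 0], [[-1.1, 1.1, 1.3], [-0.72, -1.02, -0.82], 0], [[-0.8, 1.2, 1.1], [-0.77, -0.98, -0.83], 0], [[-0.6, 1.2, 0.8], [-0.82, -0.94, -0.83], 0], [[-0.4, 1.3, 0.6], [-0.88, -0.9, -0.83], 0], [[-0.2, 1.5, 0.3], [-0.93, -0.86, -0.81], 0], [[0, 1.6, 0.1], [-0.99, -0.82, -0.79], 0], [[0.1, 1.8, -0.2], [-1.04, -0.78, -0.77], 0]])

```text
clock: 5.7
tool_pos: [421.0, -105.2, 152.1]
tcp_rot: [2.92, 0.985, 1.328]
contact_force: [0.4, -0.3, 0.5]
grip_width: 0.002
```

```bash
python3 lg.py; python3 s4.py 12
```

```text
[ 0.1   0.33 -0.65  2.1   0.98  1.58  0.42] [ 421. -105.  152.] 5.7
[[0.3, 1.8, -0.5], [-1.0, -0.6, -0.62], 0] [440.0, -100.0, 155.0] [0.1, -0.87, -0.48]
[[0.4, 2.0, -0.7], [-1.04, -0.57, -0.59], 0] [459.0, -91.0, 157.0] [0.18, -0.88, -0.43]
[[0.4, 2.1, -0.9], [-1.07, -0.55, -0.56], 0] [478.0, -78.0, 160.0] [0.28, -0.88, -0.38]
[[0.5, 2.3, -1.1], [-1.11, -0.52, -0.52], 0] [498.0, -60.0, 162.0] [0.37, -0.87, -0.32]
[[0.5, 2.4, -1.2], [-1.14, -0.49, -0.48], 0] [515.0, -39.0, 164.0] [0.46, -0.85, -0.27]
[[0.5, 2.6, -1.4], [-1.17, -0.47, -0.44], 0] [532.0, -14.0, 165.0] [0.55, -0.81, -0.22]
[[0.5, 2.8, -1.5], [-1.2, -0.44, -0.4], 0] [546.0, 14.0, 165.0] [0.64, -0.75, -0.18]
[[0.5, 2.9, -1.7], [-1.22, -0.42, -0.35], 0] [558.0, 46.0, 165.0] [0.72, -0.69, -0.14]
[[0.5, 3.1, -1.8], [-1.24, -0.39, -0.31], 0] [566.0, 81.0, 164.0] [0.79, -0.61, -0.1]
[[0.5, 3.2, -1.9], [-1.26, -0.37, -0.26], 0] [570.0, 118.0, 163.0] [0.85, -0.52, -0.06]
[[0.4, 3.4, -2.0], [-1.28, -0.35, -0.21], 0] [571.0, 157.0, 160.0] [0.91, -0.42, -0.03]
[[0.4, 3.5, -2.0], [-1.29, -0.33, -0.16], 0] [567.0, 198.0, 157.0] [0.95, -0.32, 0.0]
```

Emit:
move_arm(commands=[[[0.3, 1.8, -0.5], [-1.0, -0.6, -0.62], 0], [[0.4, 2.0, -0.7], [-1.04, -0.57, -0.59], 0], [[0.4, 2.1, -0.9], [-1.07, -0.55, -0.56], 0], [[0.5, 2.3, -1.1], [-1.11, -0.52, -0.52], 0], [[0.5, 2.4, -1.2], [-1.14, -0.49, -0.48], 0], [[0.5, 2.6, -1.4], [-1.17, -0.47, -0.44], 0], [[0.5, 2.8, -1.5], [-1.2, -0.44, -0.4], 0], [[0.5, 2.9, -1.7], [-1.22, -0.42, -0.35], 0], [[0.5, 3.1, -1.8], [-1.24, -0.39, -0.31], 0], [[0.5, 3.2, -1.9], [-1.26, -0.37, -0.26], 0], [[0.4, 3.4, -2.0], [-1.28, -0.35, -0.21], 0], [[0.4, 3.5, -2.0], [-1.29, -0.33, -0.16], 0]])

```text
clock: 6.9
tool_pos: [565.6, 212.1, 153.7]
tcp_rot: [-0.842, 1.55, -1.115]
contact_force: [0.8, 0.2, -0.6]
grip_width: 0.004
```

```bash
python3 lg.py; cat > pl.py <<'E'
# tool-frame rows along (ang,r,back,nrows) waypoints, from the measured pose
from ik import *
import sys
MT=ori(0,-27,180)
def go(way):
    s=telemetry.read_state();p=s['tool_pos'];T=R.from_euler('xyz',s['tcp_rot'])
    for a,r,b,n in way:
        p1=pose(a,r,b,MT); rv=(T.inv()*R.from_matrix(MT)).as_rotvec()
        for i in range(n):
            A=T*R.from_rotvec(rv*i/n);print([A.inv().apply((p1-p)/n/10).round(2).tolist(),(np.degrees(rv)/n/5).round(2).tolist(),0])
        p,T=p1,R.from_matrix(MT)
def where():
    s=telemetry.read_state();A=R.from_euler('xyz',s['tcp_rot']).as_matrix();L=RS.T@(s['tool_pos']-C);z=RS.T@A[:,2]
    c=L-z*L[0]/z[0];print('clockang',np.degrees(np.arctan2(-c[1],c[2])).round(1),'r',np.hypot(c[1],c[2]).round(1),'tipx',(L+19*z)[0].round(1),'rot',np.degrees(R.from_matrix(A.T@MT).as_rotvec()).round(1),'F',(RS.T@s['contact_force']).round(1),s['clock'])
if __name__=='__main__':
    where(); go(eval(sys.argv[1]))
E
python3 pl.py '[(-108,58,60,4),(-108,58,0,4)]'
python3 - <<'E'
from h import *
p,_=imaging.capture('scene');cv2.imwrite('pics/a.png',p[150:350,180:480])
p2,_=imaging.capture('top')
cv2.imwrite('pics/pre.png',np.vstack([cv2.resize(p[120:340,160:500],(680,440))]))
E
```

```text
[-0.44  0.71 -0.57  2.24  2.07  1.79  0.42] [566. 212. 154.] 6.9
clockang -105.2 r 76.9 tipx -51.4 rot [2.8 0.8 0.9] F [ 0.8  0.  -0.6] 6.9
[[-0.07, -0.35, 0.39], [0.14, 0.04, 0.04], 0]
[[-0.08, -0.35, 0.39], [0.14, 0.04, 0.04], 0]
[[-0.08, -0.34, 0.39], [0.14, 0.04, 0.04], 0]
[[-0.08, -0.34, 0.4], [0.14, 0.04, 0.04], 0]
[[0.0, -0.0, 1.5], [0.0, 0.0, 0.0], 0]
[[0.0, -0.0, 1.5], [0.0, 0.0, 0.0], 0]
[[0.0, -0.0, 1.5], [0.0, 0.0, 0.0], 0]
[[0.0, -0.0, 1.5], [0.0, 0.0, 0.0], 0]
```

View pics/pre.png

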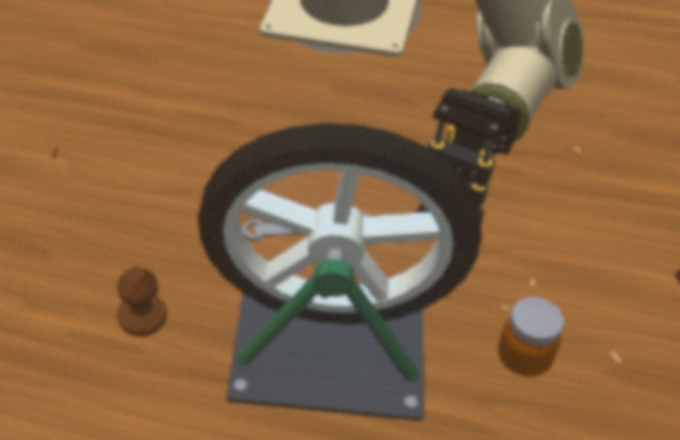

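The hand is behind the wheel on the robot's left, level with the lower-left gap. Inserting.

Emit:
move_arm(commands=[[[0, -0.35, 0.4], [0.14, 0, 0], 0], [[0, -0.35, 0.4], [0.14, 0, 0], 0], [[-0.1, -0.35, 0.4], [0.14, 0, 0], 0], [[-0.1, -0.3, 0.4], [0.14, 0, 0], 0], [[0, 0, 0], [0, 0, 0], 0]])

```text
clock: 7.5
tool_pos: [578.3, 191.4, 156.1]
tcp_rot: [-0.851, 1.551, -1.184]
contact_force: [-0.9, -0.4, -0.6]
grip_width: 0.002
```

```bash
python3 pl.py '[(-108,58,0,5)]'
```

```text
clockang -109.2 r 54.8 tipx -42.4 rot [-0.5  0.7  0.8] F [-1.  -0.3 -0.6] 7.5
[[-0.01, 0.06, 1.15], [-0.02, 0.03, 0.03], 0]
[[-0.01, 0.06, 1.15], [-0.02, 0.03, 0.03], 0]
[[-0.01, 0.05, 1.15], [-0.02, 0.03, 0.03], 0]
[[-0.01, 0.05, 1.15], [-0.02, 0.03, 0.03], 0]
[[-0.02, 0.05, 1.15], [-0.02, 0.03, 0.03], 0]
```

Emit:
move_arm(commands=[[[0, 0.06, 1.1], [0, 0, 0], 0], [[0, 0.06, 1.1], [0, 0, 0], 0], [[0, 0.06, 1.1], [0, 0, 0], 0], [[0, 0.06, 1.1], [0, 0, 0], 0], [[0, 0.06, 1.1], [0, 0, 0], 0]])

```text
clock: 8.0
tool_pos: [635.8, 174.7, 157.3]
tcp_rot: [-0.83, 1.551, -1.162]
contact_force: [0.0, 0.2, 0.7]
grip_width: 0.003
```

```bash
python3 pl.py '[(-96,58,0,3),(-84,58,0,3),(-72,58,0,3),(-60,58,0,3)]'
```

```text
clockang -107.8 r 57.8 tipx 11.9 rot [-0.5  0.7  0.8] F [0.1 0.2 0.7] 8.0
[[-0.39, 0.07, -0.11], [-0.04, 0.05, 0.06], 0]
[[-0.39, 0.07, -0.11], [-0.04, 0.05, 0.06], 0]
[[-0.39, 0.08, -0.11], [-0.04, 0.05, 0.06], 0]
[[-0.4, -0.0, 0.0], [0.0, 0.0, 0.0], 0]
[[-0.4, -0.0, 0.0], [0.0, 0.0, 0.0], 0]
[[-0.4, -0.0, 0.0], [0.0, 0.0, 0.0], 0]
[[-0.4, -0.07, 0.04], [0.0, 0.0, 0.0], 0]
[[-0.4, -0.07, 0.04], [0.0, 0.0, 0.0], 0]
[[-0.4, -0.07, 0.04], [0.0, 0.0, 0.0], 0]
[[-0.37, -0.15, 0.07], [0.0, 0.0, 0.0], 0]
[[-0.37, -0.15, 0.07], [0.0, 0.0, 0.0], 0]
[[-0.37, -0.15, 0.07], [0.0, 0.0, 0.0], 0]
```

Emit:
move_arm(commands=[[[-0.4, 0.07, -0.1], [0, 0, 0], 0], [[-0.4, 0.07, -0.1], [0, 0, 0], 0], [[-0.4, 0.07, -0.1], [0, 0, 0], 0], [[-0.4, 0, 0], [0, 0, 0], 0], [[-0.4, 0, 0], [0, 0, 0], 0], [[-0.4, 0, 0], [0, 0, 0], 0], [[-0.4, -0.07, 0], [0, 0, 0], 0], [[-0.4, -0.07, 0.04], [0, 0, 0], 0], [[-0.4, -0.07, 0.04], [0, 0, 0], 0], [[-0.4, -0.15, 0.07], [0, 0, 0], 0], [[-0.4, -0.15, 0.07], [0, 0, 0], 0], [[-0.4, -0.15, 0.07], [0, 0, 0], 0]])

```text
clock: 9.2
tool_pos: [633.1, 171.4, 205.0]
tcp_rot: [-1.354, 1.552, -1.684]
contact_force: [0.8, 2.7, -5.0]
grip_width: 0.008
```

```bash
python3 pl.py '[(-48,58,0,3),(-36,58,0,3),(-24,58,0,3),(-12,58,0,3)]'
```

```text
clockang -59.3 r 58.8 tipx 8.9 rot [-0.4  0.2  1. ] F [ 1.2  2.5 -5. ] 9.2
[[-0.29, -0.23, 0.16], [-0.03, 0.01, 0.07], 0]
[[-0.29, -0.23, 0.16], [-0.03, 0.01, 0.07], 0]
[[-0.29, -0.23, 0.16], [-0.03, 0.01, 0.07], 0]
[[-0.27, -0.27, 0.14], [0.0, 0.0, 0.0], 0]
[[-0.27, -0.27, 0.14], [0.0, 0.0, 0.0], 0]
[[-0.27, -0.27, 0.14], [0.0, 0.0, 0.0], 0]
[[-0.2, -0.31, 0.16], [0.0, 0.0, 0.0], 0]
[[-0.2, -0.31, 0.16], [0.0, 0.0, 0.0], 0]
[[-0.2, -0.31, 0.16], [0.0, 0.0, 0.0], 0]
[[-0.12, -0.34, 0.17], [0.0, 0.0, 0.0], 0]
[[-0.12, -0.34, 0.17], [0.0, 0.0, 0.0], 0]
[[-0.12, -0.34, 0.17], [0.0, 0.0, 0.0], 0]
```

Tracking well with about 5 N contact, so it is pushing the spoke. Continuing.

Emit:
move_arm(commands=[[[-0.3, -0.23, 0.14], [0, 0, 0], 0], [[-0.3, -0.23, 0.14], [0, 0, 0], 0], [[-0.3, -0.23, 0.14], [0, 0, 0], 0], [[-0.27, -0.27, 0.14], [0, 0, 0], 0], [[-0.27, -0.27, 0.14], [0, 0, 0], 0], [[-0.27, -0.27, 0.14], [0, 0, 0], 0], [[-0.2, -0.31, 0.16], [0, 0, 0], 0], [[-0.2, -0.31, 0.16], [0, 0, 0], 0], [[-0.2, -0.31, 0.16], [0, 0, 0], 0], [[-0.12, -0.34, 0.17], [0, 0, 0], 0], [[-0.12, -0.34, 0.17], [0, 0, 0], 0], [[-0.12, -0.34, 0.17], [0, 0, 0], 0]])

```text
clock: 10.4
tool_pos: [640.0, 133.5, 237.2]
tcp_rot: [-1.117, 1.554, -1.441]
contact_force: [-0.8, 3.5, -2.4]
grip_width: 0.009
```

```bash
python3 pl.py '[(0,58,0,3),(12,58,0,3),(24,58,0,3),(36,58,0,3)]'; python3 - <<'E'
from h import *
p,_=imaging.capture('scene')
cv2.imwrite('pics/m1.png',cv2.resize(rect('scene',p,*ST,14),None,fx=1.8,fy=1.8))
E
```

```text
clockang -11.6 r 63.5 tipx 10.1 rot [-0.   0.4  0.9] F [-0.3  3.6 -2.4] 10.4
[[0.15, -0.38, 0.19], [-0.0, 0.03, 0.06], 0]
[[0.14, -0.38, 0.19], [-0.0, 0.03, 0.06], 0]
[[0.14, -0.38, 0.19], [-0.0, 0.03, 0.06], 0]
[[0.04, -0.36, 0.18], [0.0, 0.0, 0.0], 0]
[[0.04, -0.36, 0.18], [0.0, 0.0, 0.0], 0]
[[0.04, -0.36, 0.18], [0.0, 0.0, 0.0], 0]
[[0.12, -0.34, 0.17], [0.0, 0.0, 0.0], 0]
[[0.12, -0.34, 0.17], [0.0, 0.0, 0.0], 0]
[[0.12, -0.34, 0.17], [0.0, 0.0, 0.0], 0]
[[0.2, -0.31, 0.16], [0.0, 0.0, 0.0], 0]
[[0.2, -0.31, 0.16], [0.0, 0.0, 0.0], 0]
[[0.2, -0.31, 0.16], [0.0, 0.0, 0.0], 0]
```

View pics/m1.png

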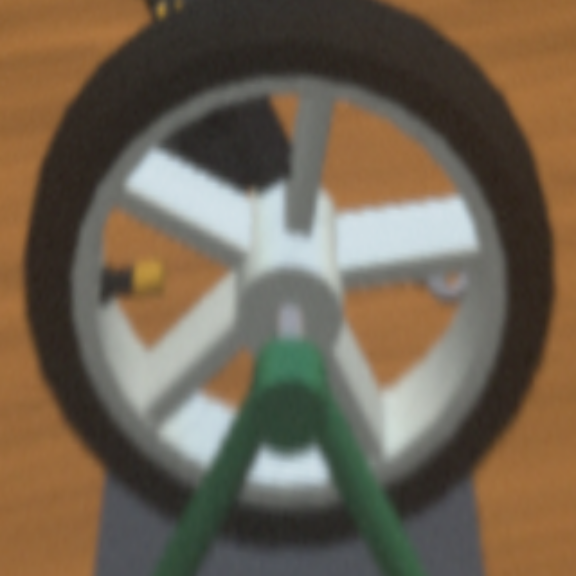

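The pushed spoke now leans about +7° at (300,230)–(316,92), with the stem cap on the left at (150,277). The wheel is at about 259° and the stem gap is well away from the finger. Keep going.

Emit:
move_arm(commands=[[[0.1, -0.38, 0.19], [0, 0, 0], 0], [[0.1, -0.38, 0.19], [0, 0, 0], 0], [[0.1, -0.38, 0.19], [0, 0, 0], 0], [[0.05, -0.36, 0.18], [0, 0, 0], 0], [[0.05, -0.36, 0.18], [0, 0, 0], 0], [[0.05, -0.36, 0.18], [0, 0, 0], 0], [[0.14, -0.34, 0.17], [0, 0, 0], 0], [[0.14, -0.34, 0.17], [0, 0, 0], 0], [[0.14, -0.34, 0.17], [0, 0, 0], 0], [[0.22, -0.31, 0.16], [0, 0, 0], 0], [[0.22, -0.31, 0.16], [0, 0, 0], 0], [[0.22, -0.31, 0.16], [0, 0, 0], 0]])

```text
clock: 11.65
tool_pos: [648.2, 85.2, 226.3]
tcp_rot: [-0.609, 1.551, -0.93]
contact_force: [-0.8, 3.8, 1.2]
grip_width: 0.006
```

```bash
python3 pl.py '[(46,58,0,3),(56,58,0,3),(66,58,0,3),(74,58,0,2)]'
```

```text
clockang 34.8 r 62.6 tipx 11.1 rot [0.1 0.9 0.6] F [-0.2  3.9  1.2] 11.65
[[0.37, -0.17, 0.04], [0.01, 0.06, 0.04], 0]
[[0.37, -0.17, 0.05], [0.01, 0.06, 0.04], 0]
[[0.37, -0.18, 0.05], [0.01, 0.06, 0.04], 0]
[[0.26, -0.19, 0.1], [0.0, 0.0, 0.0], 0]
[[0.26, -0.19, 0.1], [0.0, 0.0, 0.0], 0]
[[0.26, -0.19, 0.1], [0.0, 0.0, 0.0], 0]
[[0.29, -0.15, 0.07], [0.0, 0.0, 0.0], 0]
[[0.29, -0.15, 0.07], [0.0, 0.0, 0.0], 0]
[[0.29, -0.15, 0.07], [0.0, 0.0, 0.0], 0]
[[0.38, -0.12, 0.06], [0.0, 0.0, 0.0], 0]
[[0.38, -0.12, 0.06], [0.0, 0.0, 0.0], 0]
```

Emit:
move_arm(commands=[[[0.32, -0.2, 0.06], [0, 0, 0], 0], [[0.32, -0.2, 0.06], [0, 0, 0], 0], [[0.32, -0.2, 0.06], [0, 0, 0], 0], [[0.28, -0.19, 0.1], [0, 0, 0], 0], [[0.28, -0.19, 0.1], [0, 0, 0], 0], [[0.28, -0.19, 0.1], [0, 0, 0], 0], [[0.31, -0.15, 0.07], [0, 0, 0], 0], [[0.31, -0.15, 0.07], [0, 0, 0], 0], [[0.31, -0.15, 0.07], [0, 0, 0], 0], [[0.36, -0.12, 0.05], [0, 0, 0], 0], [[0.36, -0.12, 0.05], [0, 0, 0], 0]])

```text
clock: 12.75
tool_pos: [651.0, 62.2, 191.9]
tcp_rot: [-0.405, 1.547, -0.728]
contact_force: [-2.3, 3.5, 5.3]
grip_width: 0.006
```

```bash
cat > look.py <<'E'
from h import *
import sys
p,_=imaging.capture('scene')
cv2.imwrite('pics/'+sys.argv[1],cv2.resize(rect('scene',p,*ST,14),None,fx=1.8,fy=1.8))
E
python3 pl.py '[(80,60,0,3)]'; python3 look.py m2.png
```

```text
clockang 73.9 r 61.6 tipx 10.4 rot [0.  1.3 0.5] F [-1.7  3.8  5.3] 12.75
[[0.22, 0.01, -0.02], [0.0, 0.09, 0.04], 0]
[[0.22, 0.01, -0.02], [0.0, 0.09, 0.04], 0]
[[0.22, 0.0, -0.02], [0.0, 0.09, 0.04], 0]
```

View pics/m2.png

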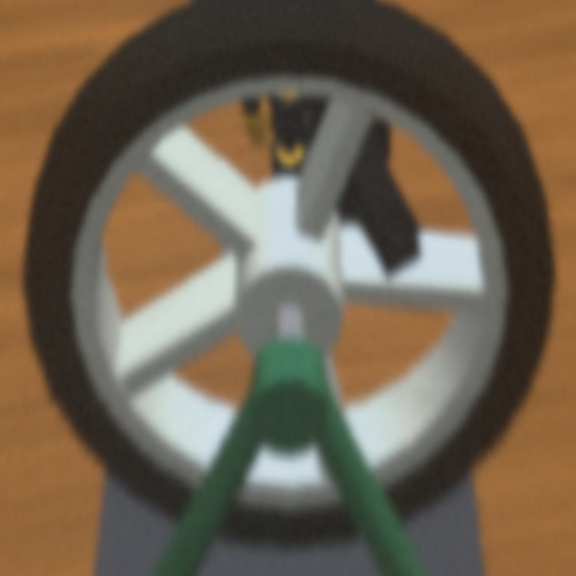

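The upper spoke is at about +18°, the pushed spoke at about +91° and the stem cap near (250,115), so about 17° remain. I'll push 15° and then measure the angle from depth.

Emit:
move_arm(commands=[[[0.32, -0.05, 0], [0, 0, 0], 0], [[0.32, -0.02, 0], [0, 0, 0], 0], [[0.32, 0, 0], [0, 0, 0], 0], [[0.32, 0, 0], [0, 0, 0], 0], [[0.32, 0.02, 0], [0, 0, 0], 0]])

```text
clock: 13.3
tool_pos: [651.4, 59.9, 177.3]
tcp_rot: [-0.284, 1.541, -0.61]
contact_force: [-4.1, 1.3, 6.2]
grip_width: 0.003
```

```bash
cat > ang.py <<'E'
from h import *
def ang():
    p,d=imaging.capture('scene'); L=(pts('scene',d)-C)@RS
    r=np.hypot(L[...,1],L[...,2]); a=np.degrees(np.arctan2(-L[...,1],L[...,2]))
    res=[]
    for x0 in(8,11,14,17):
        m=(d>0)&(abs(L[...,0]-x0)<3)&(r>45)&(r<100)&(p.min(2)>60)
        z=np.exp(5j*np.radians(a[m])).mean() if m.sum() else 0
        h=np.histogram(a[m],bins=np.arange(-180,181,12))[0]
        res.append((x0,int(m.sum()),round(float(np.degrees(np.angle(z))/5),1),round(float(abs(z)),2)))
    return res
for r in ang():print(r)
E
python3 ang.py; python3 pl.py '[(95,61,0,3)]'; python3 look.py m3.png
```

```text
(8, 201, -31.6, 0.77)
(11, 501, -31.2, 0.88)
(14, 560, -31.1, 0.92)
(17, 175, -31.2, 0.9)
clockang 88.3 r 61.8 tipx 10.3 rot [-0.2  1.6  0.5] F [-1.3  1.1  1.6] 13.35
[[0.23, 0.03, -0.04], [-0.01, 0.1, 0.03], 0]
[[0.23, 0.03, -0.03], [-0.01, 0.1, 0.03], 0]
[[0.23, 0.03, -0.03], [-0.01, 0.1, 0.03], 0]
```

View pics/m3.png

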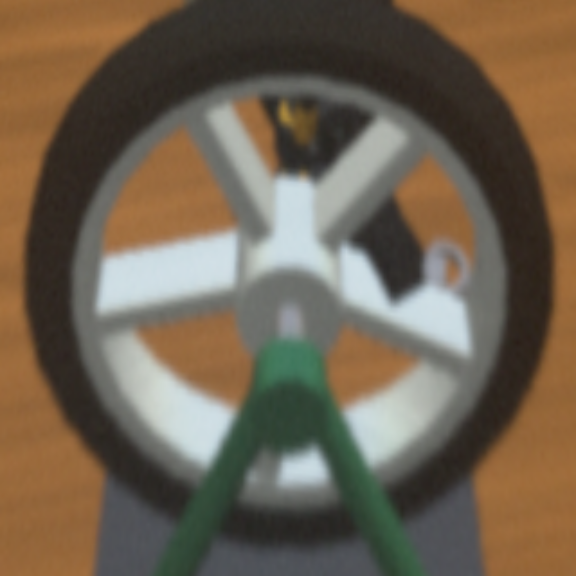

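The wheel is slightly past the top: depth phase gives +4.8° and spoke edge lines about +7°. In the same gap I'll move up to the spoke above and nudge it back about 6°.

```bash
python3 pl.py '[(72,60,0,4),(66,60,0,2),(62,60,0,3)]'
```

```text
clockang 88.6 r 62.0 tipx 10.3 rot [-0.2  1.5  0.5] F [-1.2  0.8  1.3] 13.4
[[-0.43, 0.1, -0.05], [-0.01, 0.08, 0.03], 0]
[[-0.43, 0.11, -0.06], [-0.01, 0.08, 0.03], 0]
[[-0.43, 0.11, -0.06], [-0.01, 0.08, 0.03], 0]
[[-0.43, 0.11, -0.06], [-0.01, 0.08, 0.03], 0]
[[-0.29, 0.1, -0.05], [0.0, 0.0, 0.0], 0]
[[-0.29, 0.1, -0.05], [0.0, 0.0, 0.0], 0]
[[-0.13, 0.05, -0.03], [0.0, 0.0, 0.0], 0]
[[-0.13, 0.05, -0.03], [0.0, 0.0, 0.0], 0]
[[-0.13, 0.05, -0.03], [0.0, 0.0, 0.0], 0]
```

Emit:
move_arm(commands=[[[-0.43, 0.1, -0.05], [0, 0, 0], 0], [[-0.43, 0.1, -0.05], [0, 0, 0], 0], [[-0.43, 0.1, -0.05], [0, 0, 0], 0], [[-0.43, 0.1, -0.05], [0, 0, 0], 0], [[-0.29, 0.1, -0.05], [0, 0, 0], 0], [[-0.29, 0.1, -0.05], [0, 0, 0], 0], [[0, 0, 0], [0, 0, 0], 0]])

```text
clock: 14.1
tool_pos: [648.6, 63.8, 197.8]
tcp_rot: [-0.611, 1.548, -0.943]
contact_force: [-1.3, -0.3, -0.4]
grip_width: 0.004
```

```bash
python3 ang.py;python3 pl.py '[(62,60,0,3)]'
```

```text
(8, 204, -32.2, 0.76)
(11, 512, -32.3, 0.88)
(14, 553, -32.2, 0.91)
(17, 158, -31.9, 0.91)
clockang 68.5 r 62.8 tipx 8.3 rot [-0.5  1.1  0.8] F [-0.7 -0.3 -1. ] 14.15
[[-0.18, 0.16, -0.02], [-0.03, 0.07, 0.05], 0]
[[-0.18, 0.16, -0.02], [-0.03, 0.07, 0.05], 0]
[[-0.18, 0.16, -0.02], [-0.03, 0.07, 0.05], 0]
```

Emit:
move_arm(commands=[[[-0.2, 0.1, -0.03], [0, 0, 0], 0], [[-0.2, 0.1, -0.03], [0, 0, 0], 0], [[-0.2, 0.1, -0.03], [0, 0, 0], 0], [[0, 0, 0], [0, 0, 0], 0]])

```text
clock: 14.55
tool_pos: [648.1, 66.6, 202.1]
tcp_rot: [-0.784, 1.549, -1.116]
contact_force: [-1.2, -0.8, -1.6]
grip_width: 0.008
```

```bash
python3 ang.py;python3 pl.py '[(78,60,0,4),(78,60,70,6)]'
```

```text
(8, 205, 34.8, 0.78)
(11, 506, 35.0, 0.87)
(14, 560, 35.0, 0.91)
(17, 171, 34.8, 0.92)
clockang 63.9 r 62.0 tipx 8.1 rot [-0.5  0.9  0.9] F [-1.2 -0.4 -2.9] 14.6
[[0.37, -0.06, 0.08], [-0.03, 0.04, 0.04], 0]
[[0.37, -0.06, 0.08], [-0.03, 0.04, 0.04], 0]
[[0.37, -0.07, 0.08], [-0.03, 0.04, 0.04], 0]
[[0.37, -0.07, 0.08], [-0.03, 0.04, 0.04], 0]
[[-0.0, 0.0, -1.17], [0.0, 0.0, 0.0], 0]
[[-0.0, 0.0, -1.17], [0.0, 0.0, 0.0], 0]
[[-0.0, 0.0, -1.17], [0.0, 0.0, 0.0], 0]
[[-0.0, 0.0, -1.17], [0.0, 0.0, 0.0], 0]
[[-0.0, 0.0, -1.17], [0.0, 0.0, 0.0], 0]
[[-0.0, 0.0, -1.17], [0.0, 0.0, 0.0], 0]
```

The depth phase is now 35.0, so the stem is at about -1°. I'll centre the finger in the gap and withdraw along the tool axis.

Emit:
move_arm(commands=[[[0.35, -0.06, 0.05], [0, 0, 0], 0], [[0.35, -0.06, 0.05], [0, 0, 0], 0], [[0.3, 0, 0], [0, 0, 0], 0], [[0, 0, -1.2], [0, 0, 0], 0], [[0, 0, -1.2], [0, 0, 0], 0], [[0, 0, -1.2], [0, 0, 0], 0], [[0, 0, -1.2], [0, 0, 0], 0], [[0, 0, -1.2], [0, 0, 0], 0], [[0, 0, -1.2], [0, 0, 0], 0], [[0, 0, 0], [0, 0, 0], 0]])

```text
clock: 15.6
tool_pos: [574.9, 92.4, 192.6]
tcp_rot: [-0.534, 1.546, -0.862]
contact_force: [-0.1, 0.7, -0.3]
grip_width: 0.007
```

```bash
python3 ang.py;python3 pl.py '[(78,60,70,1)]'; python3 look.py m4.png
```

```text
(8, 193, 35.2, 0.85)
(11, 488, 34.8, 0.92)
(14, 545, 34.8, 0.94)
(17, 164, 34.9, 0.95)
clockang 70.3 r 58.1 tipx -59.8 rot [-0.3  1.2  0.7] F [-0.6  0.1  0.2] 15.65
[[0.55, -0.39, 1.02], [-0.06, 0.25, 0.14], 0]
```

View pics/m4.png

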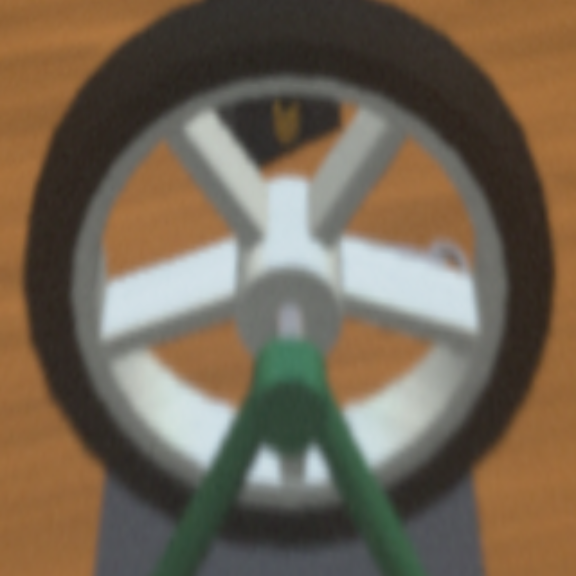

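The view is symmetric: the two upper spokes mirror each other, the bottom spoke is vertical at (291,465), and the gold cap is at (285,120). The hand is out, with the tip 60 mm in front of the middle plane. Next I'll check the bystanders and hand in.

```bash
python3 - <<'E'
from h import *
a=cv2.imread('pics/scene0.png');t=cv2.imread('pics/top0.png')
p,_=imaging.capture('scene');q,_=imaging.capture('top')
for n,o,w,(x0,x1,y0,y1) in(('jar',a,p,(405,448,262,312)),('finial',a,p,(212,250,245,292)),('spanner top',t,q,(225,300,248,288))):
    print(n,cv2.absdiff(o,w)[y0:y1,x0:x1].mean().round(1))
s=telemetry.read_state();print(s['joint_velocities'].round(3),s['contact_force'].round(1))
cv2.imwrite('pics/end_top.png',q)
E
python3 ang.py
```

```text
jar 3.1
finial 2.8
spanner top 18.7
[ 0.002 -0.001  0.004 -0.003  0.001 -0.    -0.001] [ 0.1 -0.1 -0.3]
(8, 219, 35.0, 0.84)
(11, 494, 35.0, 0.92)
(14, 537, 34.9, 0.94)
(17, 167, 34.8, 0.95)
```

View pics/end_top.png

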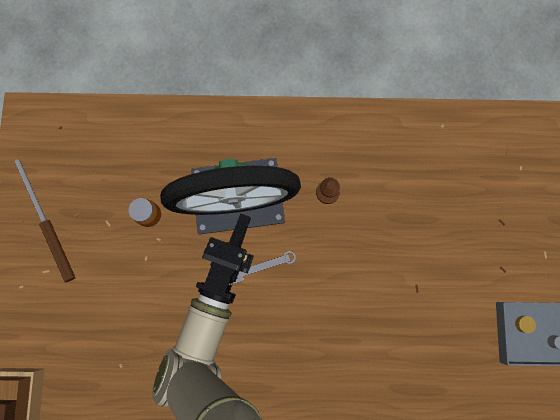

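The hand is clear of the wheel. The jar at (141,210), finial at (328,188) and spanner ring at (290,257) are all where they started. The large spanner difference comes from the gripper partly covering it.

```bash
python3 -c "
from bench import order;print(order.sign_off())"
```

```text
the job is handed in; nothing more can be done
None
```

The wheel is turned with the valve stem straight up, as near as I can measure, and I handed the job in at about 16 s on the clock. No verdict was reported.

**What I did:** With the closed fingertips in a gap between spokes, I pushed one spoke clockwise over the top through nearly half a turn. That overshot by about 5–7°, so I nudged the neighbouring spoke back. I then drew the hand out to about 60 mm in front of the wheel.

**Last checks:**
- **Stem angle:** the depth image puts the stem about 1° from vertical, and two measurements with the hand out agreed. The final picture looks symmetric about vertical. Before the correction, the depth and edge-line estimates differed by about 2°; the limit is about 7°.
- **Hand and wheel still:** joint speeds were at most 0.004 rad/s, the contact force was about 0.3 N (noise level), and the wheel was not moving.
- **Jar and finial:** the image differences from the start were at noise level, so they did not move.
- **Spanner:** this check did not come back clean. The image difference was high (18.7), because the gripper partly covers the spanner in the top view. Its visible ring end is still at its original pixel position.

The interface does not report stem or tyre contact separately. Readings taken while pushing were about 4–7 N in all, and the images and positions along the way gave no sign of contact with either.

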